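Unlatch the citrus slicer's pusher and latch it open for loading

TASK

Open the citrus slicer for loading: squeeze the red latch towards the black grip to free the pusher, slide the pusher back from the blades, and leave it locked in the loading notch, with the latch sprung fully out by itself and the pusher held there. The loading notch has to be found by feel; leave the food and tools around the slicer where they are.

Things in the scene. Friction and masses are not known exactly. Their poses are not given: they have to be found in the camera images.
- slicer: citrus slicer, fixed to the worktop: white and aluminium trough 170 mm wide (its x), 370 mm long (its y). Origin on the worktop under its middle, z up, yaw within +-0.35 rad. A frame of upright blades, 132 mm high, stands at its -y end (y = -127 to -153 mm); the pusher slides along y. Apart from the two grip bars nothing on it is over 135 mm high: keep fingertips above that
- rack (a point): on the slicer: the middle of the parking notch, 129 mm high, in the rack along the -x wall (x = -74 to -62 mm). From here towards +y: smooth dark steel, then a brass catch plate (two pieces, top 131 mm) whose gap is the one loading notch. The plate is adjustable: its notch lies anywhere from 108 to 132 mm from here, not reported, to be felt or seen. Notches 11 mm wide, pin 8 mm
- pusher (a joint): travel of the pusher carriage along the slicer's +y, in m: about 0 parked at the blades (held by the latch, 1.5 mm play either way), end stop at 0.150. Slides with 2 to 4 N when free. It carries the black bar and the latch; their heights and slicer x do not change with travel
- black_bar (a point): moves with the pusher: centre of the top of the black fixed grip bar, 180 mm high; upright bar 14 mm thick (slicer x = +12 to +26 mm), 56 mm long along y, standing on the carriage deck (116 mm high). Fingers can come down beside it or at its ends, 28 mm along y from here
- latch (a joint): the latch slide on the pusher, in m along the slicer's +x: 0 = sprung out, pin in a notch, pusher held; 0.010 = squeezed in. Spring 6 N out, 8.5 N in. Pin clear of the notch from 0.0065. Let go on the smooth rack it reads about 0.006, the pin rubs lightly and the pusher still slides; over the notch it snaps out to 0 and the pusher stops dead
- latch_bar (a point): moves with the latch: centre of the top of its red upright bar, 180 mm high, 14 mm thick, 56 mm long along y; at slicer x = -26 to -12 mm when out, parallel to the black bar. Over both bars: 52 mm with the latch out, 42 mm squeezed in (a grip of 20 to 30 N does it)
- handle (a point): moves with the pusher: top of the handle, 180 mm high, on the slicer's centre line (x = 0) at the middle of the bars' length; midway between the two bars when the latch is out
- lemon_near: half a lemon lying cut face down, 54 mm across, 34 mm high, yellow; origin at the centre of its underside; bystander, leave it alone
- lemon_far: half a lemon lying cut face down, 54 mm across, 34 mm high, yellow; origin at the centre of its underside; bystander, leave it alone
- tart_a: baked tart case, 86 mm across, 22 mm high, origin at the centre of its underside; bystander
- tart_b: baked tart case, 86 mm across, 22 mm high, origin at the centre of its underside; bystander
- rolling_pin: wooden rolling pin, 54 mm thick, 420 mm long along its y, origin under its middle; bystander
- spoon: steel serving spoon lying along its x, 190 mm long, 45 mm wide, origin under its middle; bystander
- knife: kitchen knife lying along its x, 290 mm long, origin near its middle; bystander

How it is judged:
By the outcome, as a careful person would: the job done as asked, in the order asked, and still so for the second after the job is handed in, with the robot touching nothing.
It also fails if it takes over 48 s, if anything falls off the work surface, if the arm or the gripper's body presses on something with over 40 N, if the wrist force passes 120 N, or if a joint passes its speed limit or range.

ROBOT

A 6-joint arm with a two-finger parallel gripper is mounted at the origin on the work surface. World frame = base frame: x ahead of the robot, y to its left, z up, the work surface at z = 0. Lengths are in mm, angles in rad, forces in N, time in s.
With the tool pointing down it reaches from about 400 to 825 mm from the base axis. Payload 7 kg.
Tool frame: the origin (TCP) lies at the very end of the fingers, on their centre line; the grasp point (between the pads) lies 19 mm behind it; z points along the fingers, y is the line along which they close (so a half turn about z gives the same grasp; the last joint's range is limited). The gripper opens to 88 mm and grips with 3 to 60 N. Pads are 19 mm wide; open, the fingers measure 130 mm over their backs; the gripper's body (78 mm by 193 mm) begins 47 mm behind the grasp point.
Start: joints at [1.537, 0.359, 0.012, 0, -1.224, -0.288], TCP at [213.494, 640.325, 226.561] pointing down, gripper open.
Joint ranges: [-3.07, 3.07], [-1.43, 2.12], [-1.02, 1.25], [-3.03, 1.67], [-3.05, -0], [-3.03, 3.03]. Speed limits (rad/s): [2.39, 2.39, 3.01, 3.14, 3.14, 3.14].

INTERFACE

Orientations are given as a unit quaternion [x, y, z, w].
In Python, from plant import bot gives the robot as it stands. Calls block until the motion is done:
- bot.move_ptp(position, orientation): joint-space move of the TCP to a pose.
- bot.line_to(position, velocity=150, ori=None): straight line of the TCP; ori=None keeps the orientation; velocity is the mean speed in mm/s.
- bot.move_joints(angles): joint-space move.
- bot.move_gripper(opening, force=None): finger opening in mm; force is the grip in N (None keeps the last); returns when the fingers have stopped.
- bot.pause(seconds).
- bot.solve_ik(position, orientation): joint angles nearest the present ones, or None.
- bot.read_state(): the state.
- bot.camera(name): name is "scene" or "top"; returns the picture (420x560x3 uint8, red, green, blue); there is no depth.
- bot.get_calibration(name): a dict with "fx", "fy", "cx", "cy" (pixels), "distortion" ([k1, k2, p1, p2, k3] as OpenCV has them; the pictures are not rectified), "view" (4x4, takes a point from world to camera coordinates). Camera axes: x right, y up, looking along -z (the intrinsics and any distortion apply to the point x, -y, -z); pixel columns grow to the right and rows downward; lengths in mm; the calibration is good to about 2 mm. A picture is of the moment at which its call begins. get_calibration takes no time and is no camera call.
A pose or a line that the arm cannot do raises bot.Unreachable and nothing moves.
- bot.close_job(): hands the job in; it is judged then, once.
The state is a dict: "t": time; "joint_pos": joint angles; "qvel": joint speeds; "tau": joint torques, N m; "tcp_pos": TCP position; "eef_rot": TCP orientation; "contact_force": force on the tool from outside, world axes, zero at the start; "moment": the same for the moment, N m; "width": finger opening in mm; "finger_force": force on a finger pad.
Only numpy, scipy, OpenCV 4.12 (cv2) and the standard library are available. Lean on these libraries where they do the work, as an engineer would, in place of code of your own. Each camera call takes 0.05 s, during which the arm holds its last target. There are 200 camera calls.

## Working session

There is one attempt and no reset: what is moved stays moved. The work goes in short steps, each a Python script; the robot and the scene stay as the last script left them, time stands still between calls to the robot, and variables do not carry over. Pictures are saved under pics/ and viewed, at most 10 in all, crops included, and the job is handed in when it is done.

```bash
ls; mkdir -p pics
python3 - <<'E'
from plant import bot
import cv2
for n in("scene","top"):
    cv2.imwrite(f"pics/{n}0.png",bot.camera(n)[:,:,::-1]); print(bot.get_calibration(n))
s=bot.read_state();print(s)
E
```

```text
pics
{'fx': 520.9111707786212, 'fy': 520.9111707786212, 'cx': 272.5376304364075, 'cy': 200.2372777048288, 'distortion': array([0.01360439, 0.        , 0.        , 0.        , 0.        ]), 'view': array([[ 4.62097377e-01,  8.86606435e-01,  1.98757204e-02,
        -2.47585223e+02],
       [-5.81010622e-01,  2.85737154e-01,  7.62089848e-01,
         1.84334199e+02],
       [ 6.69994531e-01, -3.63707724e-01,  6.47166146e-01,
        -1.95018640e+03],
       [ 0.00000000e+00,  0.00000000e+00,  0.00000000e+00,
         1.00000000e+00]])}
{'fx': 450.4553801361401, 'fy': 450.4553801361401, 'cx': 281.7709365644759, 'cy': 211.2866103653625, 'distortion': array([-0.12663403,  0.        ,  0.        ,  0.        ,  0.        ]), 'view': array([[-1.74828182e-02, -9.99844224e-01,  2.42453171e-03,
         2.81265496e+01],
       [ 9.93850188e-01, -1.71127175e-02,  1.09402737e-01,
        -4.85700068e+02],
       [-1.09344205e-01,  4.32228946e-03,  9.93994549e-01,
        -1.42088261e+03],
       [ 0.00000000e+00,  0.00000000e+00,  0.00000000e+00,
         1.00000000e+00]])}
{'t': 0.1, 'joint_pos': array([ 1.53706039e+00,  3.59291731e-01,  1.11469939e-02, -3.03883076e-04,
       -1.22408298e+00, -2.88071369e-01]), 'qvel': array([ 2.72491340e-04, -2.21698959e-03,  1.19417593e-03, -4.65506125e-05,
       -6.73248756e-04,  6.50456833e-04]), 'tau': array([-1.25208488e-03, -5.84157479e+01,  2.93755299e+01,  7.01562569e+00,
        1.01411686e-02, -5.35088816e-05]), 'tcp_pos': array([213.39764407, 639.92202111, 225.73090886]), 'eef_rot': array([ 9.87074360e-01, -1.60261274e-01, -5.09411924e-05,  7.28036176e-04]), 'contact_force': array([0.41810493, 0.07471265, 0.01080974]), 'moment': array([ 5.36256771e-03,  3.41254994e-05, -1.11349916e-02]), 'finger_force': 0.0, 'width': 87.96255555908967}
```

View pics/top0.png

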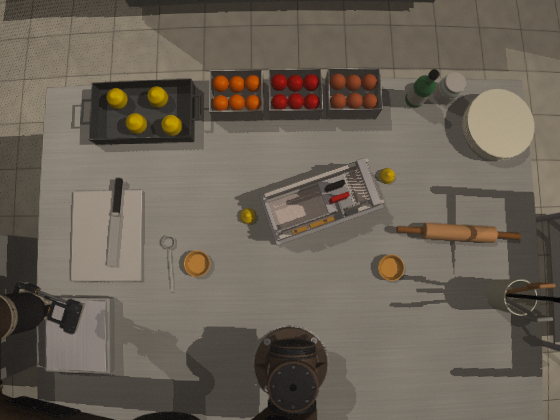

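View pics/scene0.png

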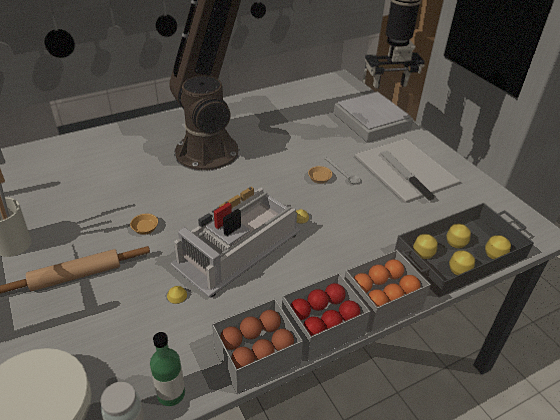

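The top view shows the slicer at about (325,203), blades at the right (375,182), the red bar at (340,197) and the black bar at (335,186). The rack with its brass plate runs along the lower wall at about (290-335,222). Next I'll crop in and measure.

```bash
cat > h.py <<'E'
import numpy as np, cv2
from plant import bot
def ray(n,uv):
    c=bot.get_calibration(n);K=np.array([[c['fx'],0,c['cx']],[0,c['fy'],c['cy']],[0,0,1]])
    p=cv2.undistortPoints(np.array(uv,float).reshape(-1,1,2),K,c['distortion']).reshape(-1,2)
    d=np.c_[p[:,0],-p[:,1],-np.ones(len(p))];V=c['view'];R=V[:3,:3]
    return -R.T@V[:3,3], d@R
def onz(n,uv,z):
    o,d=ray(n,uv);return o+d*((z-o[2])/d[:,2])[:,None]
E
python3 - <<'E'
from h import *
im=cv2.imread('pics/top0.png');sc=cv2.imread('pics/scene0.png')
a=cv2.resize(im[150:250,255:390],None,fx=5.5,fy=5.5,interpolation=cv2.INTER_CUBIC);cv2.imwrite('pics/tc.png',a)
b=cv2.resize(sc[170:300,165:305],None,fx=4.6,fy=4.6,interpolation=cv2.INTER_CUBIC)[:600];cv2.imwrite('pics/sc.png',b)
E
```

```text
(no output)
```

View pics/tc.png

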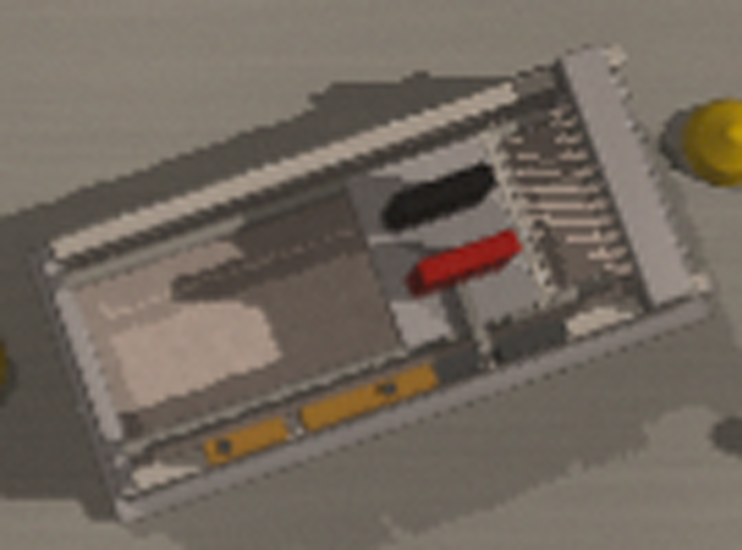

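View pics/sc.png

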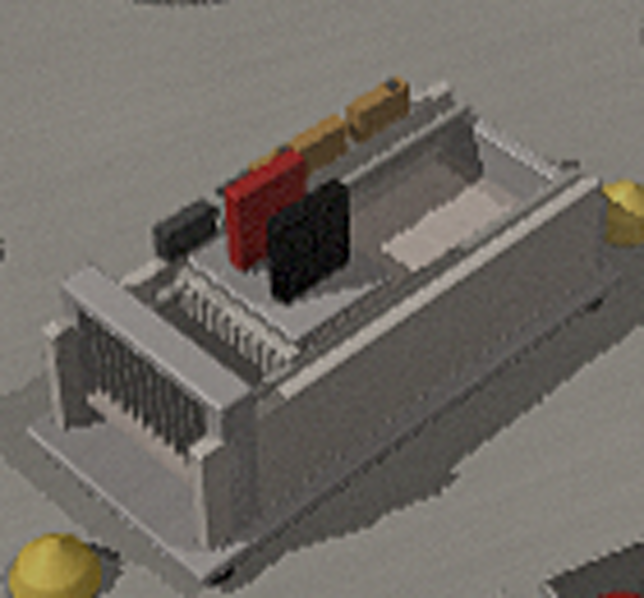

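The crops show the red and black bars clearly. The brass plate's gap is at crop (294,425), full image (308.5,227.3), and the parking notch is near full image (343,213.6).

Run:
```python
from h import *
T=cv2.imread('pics/top0.png');S=cv2.imread('pics/scene0.png')
# slicer corners along walls: yaw from long wall edges in crop (z~130?) and brass line
cr=lambda p:[255+p[0]/5.5,150+p[1]/5.5]
P=onz('top',[cr((294,425)),cr((484,350))],130);print('notch,park',P,np.linalg.norm(P[0]-P[1]))
w=onz('top',[cr((215,448)),cr((430,375)),cr((55,245)),cr((510,88)),cr((122,512)),cr((705,305))],130)
for i in(0,2,4):
    d=w[i]-w[i+1];print('yaw',np.arctan2(-d[0],d[1]))
def comp(m):
    n,l,s,c=cv2.connectedComponentsWithStats(m);i=1+s[1:,4].argmax();return (l==i),s[i],c[i]
for n,I,box in(('top',T,(320,165,360,210)),('scene',S,(205,195,250,240))):
    x0,y0,x1,y1=box;J=I[y0:y1,x0:x1].astype(int);b,g,r=J[...,0],J[...,1],J[...,2]
    for nm,m in(('red',(r>90)&(g<60)),('redtop',(r>150)&(g<60)),('blk',(J.max(2)<45))):
        k,s,c=comp(m.astype(np.uint8));q=np.argwhere(k)[:,::-1]+[x0,y0]
        rc=cv2.minAreaRect(q.astype(np.float32))
        print(n,nm,s[4],rc); print(np.round(onz(n,np.vstack([rc[0],cv2.boxPoints(rc)]),180)[:,:2],1).tolist())
```

```text
notch,park [[ 425.56783256  -58.34108462  130.        ]
 [ 464.52711356 -162.70742559  130.        ]] 111.4008918480969
yaw 0.30923857082330913
yaw 0.3196056598423194
yaw 0.3218763646124727
top red 84 ((339.79998779296875, 196.39999389648438), (4.427187919616699, 17.708751678466797), 71.56504821777344)
[[509.6, -148.0], [508.0, -121.6], [523.6, -170.9], [511.2, -174.5], [495.7, -125.2]]Traceback (most recent call last):
  File "<stdin>", line 14, in <module>
  File "<stdin>", line 10, in comp
ValueError: attempt to get argmax of an empty sequence
```

Run:
```python
from h import *
yaw=.32;R=np.array([[np.cos(yaw),np.sin(yaw)],[-np.sin(yaw),np.cos(yaw)]])
for n,box in(('top',(320,172,360,206)),('scene',(205,195,250,240))):
    I=cv2.imread(f'pics/{n}0.png')
    x0,y0,x1,y1=box;J=I[y0:y1,x0:x1].astype(int);b,g,r=J[...,0],J[...,1],J[...,2]
    for nm,m in(('red',(r>80)&(g<60)),('blk',(J.max(2)<(38 if n=='top' else 30)))):
        _,l,s,c=cv2.connectedComponentsWithStats(m.astype(np.uint8));k=l==1+s[1:,4].argmax()
        q=np.argwhere(k)[:,::-1]+[x0,y0]
        rc=cv2.minAreaRect(q.astype(np.float32));bp=cv2.boxPoints(rc)
        print(n,nm,len(q),np.round(rc[0],1),np.round(rc[1],1))
        w=onz(n,np.vstack([rc[0],q]),180)[:,:2]; print(' ctr',w[0].round(1),'slicer frame ctr',(R@w[0]).round(1),'min/max',(w[1:]@R.T).min(0).round(1),(w[1:]@R.T).max(0).round(1))
```

```text
top red 93 [339.8 197.1] [ 6.3 18. ]
 ctr [ 507.7 -147.9] slicer frame ctr [ 435.4 -300.1] min/max [ 427.  -326.7] [ 445.7 -274.1]
top blk 106 [334.5 185.5] [ 5.7 20.2]
 ctr [ 541.7 -133.6] slicer frame ctr [ 472.2 -297.3] min/max [ 464. -327.] [ 480.7 -267.7]
scene red 115 [218.8 212.9] [11.2 28.2]
 ctr [ 531.  -166.5] slicer frame ctr [ 451.7 -325.1] min/max [ 433.3 -367.8] [ 493.1 -275.4]
scene blk 293 [231.8 222. ] [16.8 25. ]
 ctr [ 579.7 -149.6] slicer frame ctr [ 503.2 -324.4] min/max [ 473.7 -368. ] [ 531.2 -277.7]
```

```bash
cat >> h.py <<'E'
from scipy.spatial.transform import Rotation as Ro
yaw=.32;c,s=np.cos(yaw),np.sin(yaw);H=np.array([455.5,-299.5])
def W(x,y,z): # slicer-aligned offsets from parked handle -> world
    X,Y=H+[x,y];return [c*X-s*Y,s*X+c*Y,z]
def q(sg=1): return Ro.from_matrix(np.array([[-s*sg,c*sg,0],[c*sg,s*sg,0],[0,0,-1]]).T if 0 else np.column_stack([[-s*sg,c*sg,0],[c*sg,s*sg,0],[0,0,-1]])).as_quat()
def st(tag=''):
    r=bot.read_state();f=r['contact_force'];p=r['tcp_pos']
    L=np.array([c*p[0]+s*p[1],-s*p[0]+c*p[1]])-H;F=[c*f[0]+s*f[1],-s*f[0]+c*f[1],f[2]]
    print(tag,'t%.2f'%r['t'],'pos',L.round(1),p[2].round(1),'F',np.round(F,1),'w%.1f'%r['width'],'ff%.1f'%r['finger_force']);return L,np.array(F),r
E
python3 - <<'E'
from h import *
st()
for g in(1,-1): print(g,bot.solve_ik(W(5,0,230),q(g)))
g=min((1,-1),key=lambda g:abs((lambda a:9 if a is None else a[5])(bot.solve_ik(W(5,0,230),q(g)))))
print(g);bot.move_ptp(W(5,0,235),q(g));st('above')
cv2.imwrite('pics/s1.png',cv2.resize(bot.camera('scene')[150:300,130:330,::-1],None,fx=4,fy=4))
E
```

```text
t0.10 pos [-51.6 839.8] 225.7 F [ 0.4 -0.1  0. ] w88.0 ff0.0
1 [ 0.10002614  0.15004512 -0.26184744  0.         -1.15890377 -2.92161879]
-1 [ 0.10002614  0.15004512 -0.26184744  0.         -1.15890377  0.21997386]
-1
above t3.06 pos [5.4 0.5] 234.9 F [ 0.4 -0.5 -0.8] w87.7 ff0.0
```

View pics/s1.png

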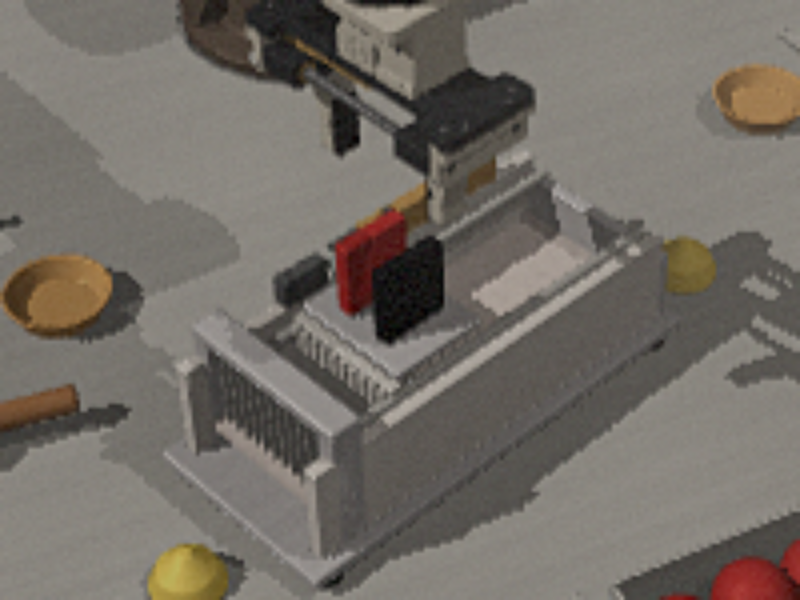

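The picture shows the open gripper above the bars. The fingers, at crop (345,130) and (448,190), straddle the red (370,260) and black (410,290) bars. I'll descend and squeeze.

Run:
```python
from h import *
bot.line_to(W(5,0,190),100);st('190');bot.line_to(W(5,0,148),80);st('down')
for w in(60,54,50): bot.move_gripper(w,12);L,F,r=st(w)
bot.move_gripper(38,28);st('sq')
```

```text
190 t3.71 pos [ 5.3 -0.1] 190.3 F [-0.6 -0.5  0.1] w87.5 ff0.0
down t4.38 pos [ 5.3 -0.2] 148.3 F [ 0.5  0.1 -0.1] w87.6 ff0.0
60 t5.08 pos [5. 0.] 148.0 F [0.3 0.4 0.7] w60.2 ff0.0
54 t5.47 pos [ 3. -0.] 147.8 F [-6.4  0.4  4.4] w54.3 ff3.2
50 t5.83 pos [ 2.9 -0. ] 147.9 F [-6.9 -0.9  4.5] w50.0 ff3.4
sq t6.16 pos [ 7.1 -0.1] 148.0 F [ 7.5 -0.7 -4.1] w41.6 ff28.0
```

Width is 41.6 mm, so the latch is fully in and the true centre is about 2 mm further in +x. Now I'll slide back, checking side force.

Run:
```python
from h import *
bot.line_to(W(7,0,148),30);st('c')
for y in(8,30,60,95):
    bot.line_to(W(7,y,148),50);L,F,r=st(y)
    if abs(F).max()>25 or r['width']>43.5: break
```

```text
c t6.41 pos [ 7.2 -0. ] 148.0 F [-0.  -0.7  0.7] w41.3 ff28.0
8 t6.72 pos [7.2 8.5] 148.0 F [0.8 2.6 1.7] w41.1 ff28.0
30 t7.31 pos [ 7.2 30.7] 148.1 F [ 2.2  1.9 -0.1] w41.0 ff28.0
60 t8.06 pos [ 7.1 60.6] 148.0 F [1.5 2.7 0. ] w41.1 ff28.0
95 t8.91 pos [ 7.1 95.5] 148.0 F [3.3 1.6 0.2] w41.2 ff28.0
```

Run:
```python
from h import *
bot.move_gripper(80,10);st('open')
cv2.imwrite('pics/s2.png',cv2.resize(bot.camera('scene')[150:300,130:330,::-1],None,fx=4,fy=4))
bot.line_to(W(7,95,200),120)
bot.line_to(W(27,46,200),120);bot.move_gripper(2,5);st('closed')
bot.line_to(W(27,46,150),100);st('behind')
cv2.imwrite('pics/s3.png',cv2.resize(bot.camera('scene')[150:300,130:330,::-1],None,fx=4,fy=4))
```

```text
open t9.75 pos [ 7. 95.] 148.0 F [-0.2  0.3  0.3] w79.8 ff0.0
closed t12.30 pos [27. 46.] 200.0 F [-0.7 -0.3 -0.7] w1.9 ff0.0
behind t12.95 pos [27.3 45.9] 150.3 F [ 0.1 -0.5  1.3] w2.1 ff0.0
```

View pics/s3.png

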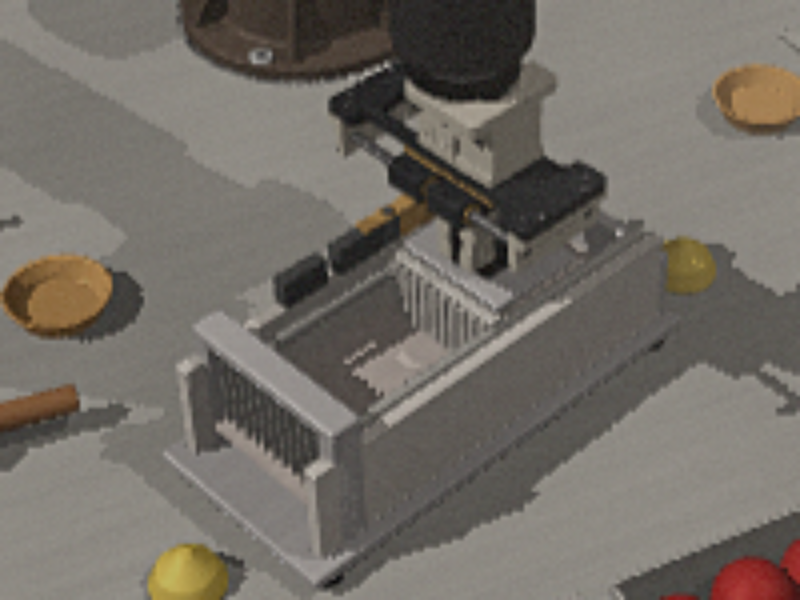

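The pusher is back and its comb face is at crop (450,290). The closed fingers stand behind the black bar on the blade side at (480,250). I'll push in small steps until it stops dead.

Run:
```python
from h import *
bot.line_to(W(27,54,150),60)
prev=None
for y in np.arange(55,98,1.0):
    bot.line_to(W(27,y,150),25);r=bot.read_state();f=r['contact_force'];fy=-s*f[0]+c*f[1];p=r['tcp_pos'];ly=-s*p[0]+c*p[1]-H[1]
    print('%.0f:%.1f/%.1f@%.1f'%(y,ly,fy,r['t']),end=' ')
    if fy<-9: break
print();bot.pause(.2);st('stop')
```

```text
55:55.1/0.2@13.5 56:55.6/-4.3@13.8 57:56.6/-4.4@14.0 58:57.7/-4.4@14.3 59:58.9/-4.2@14.5 60:60.1/-3.3@14.8 61:61.0/-4.7@15.0 62:62.1/-3.6@15.3 63:63.0/-3.1@15.5 64:64.1/-4.1@15.8 65:65.2/-3.2@16.0 66:66.4/-1.3@16.3 67:67.4/0.1@16.5 68:68.2/-0.1@16.8 69:69.1/0.5@17.0 70:69.9/-0.4@17.3 71:71.0/-1.5@17.5 72:72.0/-1.8@17.8 73:72.4/-5.6@18.0 74:72.7/-11.3@18.3 
stop t18.48 pos [27.  72.7] 150.1 F [  0.5 -10.1  -3.4] w2.0 ff5.3
```

Run:
```python
from h import *
bot.line_to(W(27,66,150),60);bot.line_to(W(27,62,205),120)
bot.line_to(W(27,165,205),150);st('far')
for n in('scene',):
  cv2.imwrite('pics/s4.png',cv2.resize(bot.camera(n)[150:300,130:330,::-1],None,fx=4,fy=4))
```

```text
far t20.21 pos [ 27.  164.8] 204.8 F [-0.3 -0.4 -0.5] w1.9 ff0.0
```

View pics/s4.png

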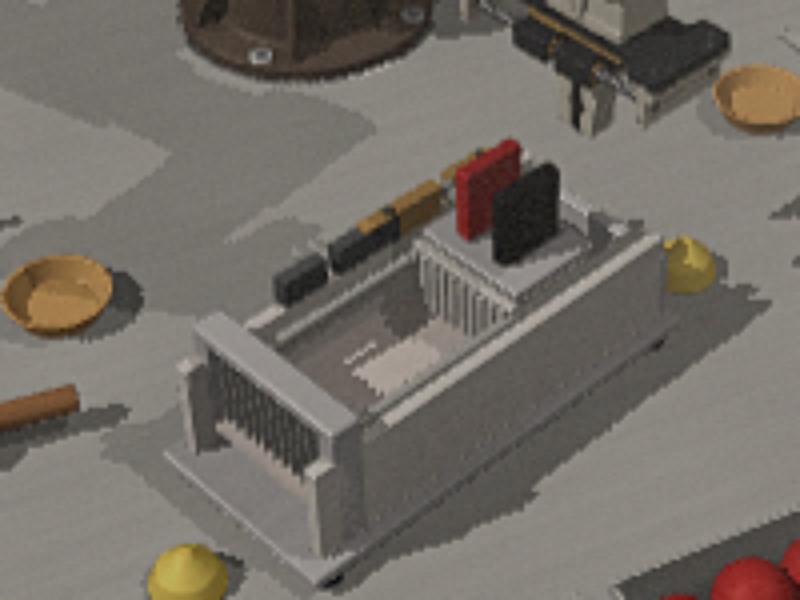

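The bars show their original spacing (red at crop (485,190), black at (525,213)), and the pin sits at the gap near (450,190). One gentle push the other way will confirm it holds.

Run:
```python
from h import *
bot.line_to(W(27,165,150),100);bot.line_to(W(27,153,150),60)
for y in np.arange(152,138,-1.0):
    bot.line_to(W(27,y,150),30);L,F,r=st(y)
    if F[1]>8: break
bot.line_to(W(27,160,150),60);bot.line_to(W(27,165,215),120);st('up')
```

```text
152.0 t21.56 pos [ 27. 152.] 150.1 F [ 0.5  0.3 -0.4] w2.1 ff0.0
151.0 t21.81 pos [ 27. 151.] 150.0 F [-0.3 -0.1  1.1] w2.2 ff0.0
150.0 t22.06 pos [ 27. 150.] 150.0 F [-0.6  0.8 -0.1] w1.8 ff0.3
149.0 t22.31 pos [ 27.  149.1] 150.0 F [-0.2  2.8  1.1] w2.1 ff0.8
148.0 t22.56 pos [ 27. 148.] 150.0 F [0.4 1.5 1.2] w1.8 ff0.8
147.0 t22.81 pos [ 27. 147.] 150.0 F [0.6 2.3 0.5] w1.9 ff1.2
146.0 t23.06 pos [ 27.  146.7] 150.0 F [-0.2  7.7  2.3] w2.1 ff3.6
145.0 t23.31 pos [ 27.  146.4] 150.0 F [-1.3 12.6  4.1] w1.8 ff6.0
up t24.40 pos [ 26.5 165. ] 214.3 F [ 0.3 -0.1  0.3] w2.4 ff0.0
```

Play is about 3 mm and it stops dead in both directions, so the pusher is locked in the notch with the latch out. The robot is clear of everything, so I'm handing in.

```bash
python3 -c "
from plant import bot
print(bot.close_job())"
```

```text
the job is handed in; nothing more can be done
None
```

The slicer is open for loading: the pusher is locked in the loading notch about 111 mm back from parked, stopping dead when pushed either way (about 3 mm play), with the latch sprung out by itself, and the job was handed in at about 24 s with the robot clear.

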